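# Empty the tablet tumbler into the caddy

### The job

Four loose cleaning tablets are in the steel tumbler. Tip the tumbler over the tray of the pull-out caddy so that all four tablets come to rest in that tray, then stand the empty tumbler upright on the round cork coaster, its whole base on the cork, setting it down rather than dropping it. Leave the denture cup and the glass standing where they are.

Things in the scene. Friction and masses are not known exactly. Their poses are not given: they have to be found in the camera images.
- tumbler: opaque round brushed-steel tumbler without a handle, open at the top, 95 mm tall, outside diameter 54 mm at the foot widening evenly to 64 mm at the rim, wall 3 mm, inner floor 5 mm up, about 160 g. Stands upright on the vanity top at the start. Origin at the centre of its underside, z towards the mouth
- tumbler_rim (a point): centre of the tumbler's mouth, 95 mm along z from its origin
- tablet0: white cleaning tablet, oblong with rounded edges, 20 x 13 x 11 mm, about 12 g; starts inside the tumbler (three on the floor, one on top of them). Origin at the centre of one 20 x 13 mm face
- tablet1: white cleaning tablet, oblong with rounded edges, 20 x 13 x 11 mm, about 12 g; starts inside the tumbler (three on the floor, one on top of them). Origin at the centre of one 20 x 13 mm face
- tablet2: white cleaning tablet, oblong with rounded edges, 20 x 13 x 11 mm, about 12 g; starts inside the tumbler (three on the floor, one on top of them). Origin at the centre of one 20 x 13 mm face
- tablet3: white cleaning tablet, oblong with rounded edges, 20 x 13 x 11 mm, about 12 g; starts inside the tumbler (three on the floor, one on top of them). Origin at the centre of one 20 x 13 mm face
- caddy_in (a point): centre of the inner floor of the caddy's open square steel tray, 29 mm above the vanity top. Inside 172 x 172 mm, outside 180 mm, walls 50 mm above this point; x and y parallel to the walls, z up. Bar handle 35 mm out on its -x side; a fixed chrome plate 106 mm tall behind it (+x). The tray slides along x on runners (about 2 N), starts pulled out part way and may stay so
- coaster: round cork coaster fixed to the vanity top, 110 mm in diameter, 6 mm thick. Origin at the centre of its underside
- denture_cup: bystander: square yellow denture cup, lid clipped shut, 90 x 90 mm, 66 mm tall. Origin at the centre of its underside
- glass: bystander: clear glass tumbler, 68 mm in diameter, 100 mm tall. Origin at the centre of its underside
Not all that is in view belongs to the job. There is more than one size of the coaster; the job needs the middle-sized.

How it is judged:
On the way:
1. the tumbler is tipped more than 70 degrees from upright with its mouth over the caddy tray (angle between tumbler's own z axis and vertical above 1.22 rad and horizontal distance between tumbler_rim and caddy_in below 0.13 m and height (world z) of tumbler_rim above 0.03 m), for 0.1 s.
At the end, for the whole second after the job is handed in: All four tablets lie at rest inside the caddy tray (between its walls, below its rim), and the released tumbler stands still and upright (within 0.1 rad) on the cork coaster, its centre within 30 mm of the coaster's centre (x of tablet0 in the frame of caddy_in between -0.088 and 0.088 m and y of tablet0 in the frame of caddy_in between -0.088 and 0.088 m and z of tablet0 in the frame of caddy_in between -0.01 and 0.045 m and linear speed of each of tablet0, tablet1, tablet2, tablet3 below 0.05 m/s and x of tablet1 in the frame of caddy_in between -0.088 and 0.088 m and y of tablet1 in the frame of caddy_in between -0.088 and 0.088 m and z of tablet1 in the frame of caddy_in between -0.01 and 0.045 m and x of tablet2 in the frame of caddy_in between -0.088 and 0.088 m and y of tablet2 in the frame of caddy_in between -0.088 and 0.088 m and z of tablet2 in the frame of caddy_in between -0.01 and 0.045 m and x of tablet3 in the frame of caddy_in between -0.088 and 0.088 m and y of tablet3 in the frame of caddy_in between -0.088 and 0.088 m and z of tablet3 in the frame of caddy_in between -0.01 and 0.045 m and angle between tumbler's own z axis and vertical below 0.1 rad and horizontal distance between tumbler and coaster below 0.03 m and z of tumbler in the frame of coaster between 0.003 and 0.012 m and linear speed of tumbler below 0.02 m/s); the robot touches nothing.
It fails at once if the closed yellow denture cup is shifted by more than 40 mm (distance of denture_cup from where it was at the start of the episode above 0.04 m).
It fails at once if the glass is shifted by more than 40 mm (distance of glass from where it was at the start of the episode above 0.04 m).
It fails at once if the tumbler is dropped or rammed onto the coaster (more than 60 N) (contact force between tumbler and coaster above 60 N).
It also fails if it takes over 54 s, if anything falls off the work surface, if the arm or the gripper's body presses on something with over 40 N, if the wrist force passes 120 N, or if a joint passes its speed limit or range.

### The arm

A 7-joint arm with a two-finger parallel gripper is mounted at the origin on the work surface. World frame = base frame: x ahead of the robot, y to its left, z up, the work surface at z = 0. Lengths are in m, angles in rad, forces in N, time in s.
With the tool pointing down it reaches from about 0.35 to 0.9 m from the base axis. Payload 8.1 kg.
Tool frame: the origin (TCP) lies at the very end of the fingers, on their centre line; the grasp point (between the pads) lies 19 mm behind it; z points along the fingers, y is the line along which they close (so a half turn about z gives the same grasp; the last joint's range is limited). The gripper opens to 92 mm and grips with 3 to 60 N. Pads are 19 mm wide; open, the fingers measure 130 mm over their backs; the gripper's body (75 mm by 190 mm) begins 47 mm behind the grasp point.
Start: joints at [-1.375, 0.434, 0.025, 1.573, -0.012, 1.134, -0.075], TCP at [0.184, 0.597, 0.227] pointing down, gripper open.
Joint ranges: [-2.62, 2.62], [-0.44, 2.09], [-1.27, 1.32], [0.08, 2.57], [-1.32, 4.46], [0.12, 2], [-2.74, 2.74]. Speed limits (rad/s): [2.22, 2.22, 3.01, 3.01, 3.14, 3.14, 3.14].

### API

Orientations are given as a rotation vector (axis times angle).
In Python, from cell import arm gives the robot as it stands.
- The arm moves only by the tool carry_out, never from a script. Its argument "commands" is a list of rows, each a list of 7 numbers: the opening, from 0 (shut) to 1 (fully open), then the shift along the tool's x, y, z each as a share of 0.025 m, from -1 to 1, then the turn, a rotation vector about the tool's x, y, z each as a share of 0.1 rad, from -1 to 1. A call has 1 to 8 rows; each row shifts and turns the commanded pose from where the row before left it, along the tool's axes as they then stand; what a row does not reach is not made up. A row lasts 1/10 s, in which the tool goes at most 50 mm and 8.59 degrees, less where a joint would pass 70% of its speed; a pose out of reach is approached as far as the arm can. A call with a number of a shift or a turn outside -1 to 1 is refused whole. A call with a gripper value outside its range is refused whole. The fingers move at their own pace and stop on an object; "squeeze" is the grip in N (left out, the last holds). Time passes only in rows, so rows that do not move let the fingers close. It gives the time, the measured TCP pose, the force, the opening and the grip force at its end, in the units of the state.
- arm.observe(): the state, without advancing time (a new reading comes with each control period).
- arm.get_image(name): name is "side" or "top"; returns a dict with "pixels" (384x512x3 uint8, red, green, blue), "range_z" (384x512 float32, m along the optical axis (not along the pixel's ray), 0 where there is no reading), "mtx" (3x3 intrinsics, pixels), "k1" (the pictures are not rectified: a ray, as slopes to the right and down, at radius r is drawn at 1 + k1 r^2 times it, then the intrinsics apply), "R" (3x3) and "t" (3): a world point X has camera coordinates R X + t. Camera axes: x right, y down, z forward; pixel columns grow to the right and rows downward; lengths in m; the calibration is good to about 2 mm. A picture is of the moment at which its call begins.
- arm.sign_off(): hands the job in; it is judged then, once.
The state is a dict: "clock": time; "joints": joint angles; "dq": joint speeds; "joint_efforts": joint torques, N m; "position": TCP position; "ee_rot": TCP orientation; "force": force on the tool from outside, world axes, zero at the start; "ft_torque": the same for the moment, N m; "width": opening from 0.0 (shut) to 1.0 (fully open); "gripper_force": force on a finger pad.
Only numpy, scipy, OpenCV 4.12 (cv2) and the standard library are available. Lean on these libraries where they do the work, as an engineer would, in place of code of your own. Each camera call takes 0.05 s, during which the arm holds its last target. There are 200 camera calls.

## Working session

There is one attempt and no reset: what is moved stays moved. The work goes in short steps, Python scripts to look and compute and a tool call to move; the robot and the scene stay as the last step left them, time stands still between calls to the robot, and variables do not carry over. Pictures are saved under pics/ and viewed, at most 10 in all, crops included, and the job is handed in when it is done.

Besides the shell and the picture viewer there is one more tool, called after ">>>" as a command line: name --pt "numbers of a row" for each row, then --argument value for the rest. carry_out: Moves the arm, as the interface text tells. Shift numbers are shares of 0.025 m and turn numbers shares of 0.1 rad, none past 1 either way. Its arguments: {"type":"object","properties":{"commands":{"type":"array"},"squeeze":{"type":"number"}},"required":["commands"]}

```bash
mkdir -p pics; ls; cat > h.py <<'E'
import numpy as np, cv2, pickle
from cell import arm
def grab(n):
    d=arm.get_image(n); pickle.dump(d,open(f'pics/{n}.pkl','wb')); return d
def load(n): return pickle.load(open(f'pics/{n}.pkl','rb'))
def slopes(d,u,v):
    K=np.array(d['mtx']); p=np.array([(u-K[0,2])/K[0,0],(v-K[1,2])/K[1,1]]); s=p.copy()
    for _ in range(20): s=p/(1+d['k1']*(s@s))
    return s
def pt(d,u,v):  # by depth
    z=float(d['range_z'][int(v),int(u)]); s=slopes(d,u,v)
    return np.array(d['R']).T@(np.array([s[0]*z,s[1]*z,z])-np.array(d['t']))
def ray(d,u,v):
    R=np.array(d['R']); s=slopes(d,u,v); return -R.T@np.array(d['t']), R.T@np.array([s[0],s[1],1])
def atz(d,u,v,z):
    o,r=ray(d,u,v); return o+r*(z-o[2])/r[2]
E
python3 - <<'E'
from h import *
for n in('side','top'):
    d=grab(n); cv2.imwrite(f'pics/{n}0.png',d['pixels'][:,:,::-1]); print(n,d['k1'],d['t'])
s=arm.observe(); print(s)
E
```

```text
pics
side -0.10118292012707882 [-0.637351    0.05682171  1.35587032]
top -0.06149242601028963 [-0.10345706  0.63379882  1.10262093]
{'clock': 0.1, 'joints': array([-1.37462198,  0.43515053,  0.02497282,  1.57397986, -0.01159776,
        1.13397936, -0.0750909 ]), 'dq': array([-9.21022971e-04, -8.19754873e-05,  6.45870307e-04, -1.27254935e-03,
       -1.87091481e-03, -1.21380744e-03, -2.32925758e-04]), 'joint_efforts': array([ 3.24985245e-03, -6.69128537e+01,  9.88043658e-01, -3.15140426e+01,
       -6.04389282e-02,  3.74133652e-02,  5.26376255e-05]), 'position': array([0.18388859, 0.5968773 , 0.22603531]), 'ee_rot': array([-4.67649049e-01, -3.10651196e+00,  2.15186959e-03]), 'force': array([ 0.44742765,  0.16992978, -0.01924865]), 'ft_torque': array([ 0.04586565,  0.0286513 , -0.02913703]), 'gripper_force': 0.0, 'width': 0.9975770653440037}
```

View pics/side0.png

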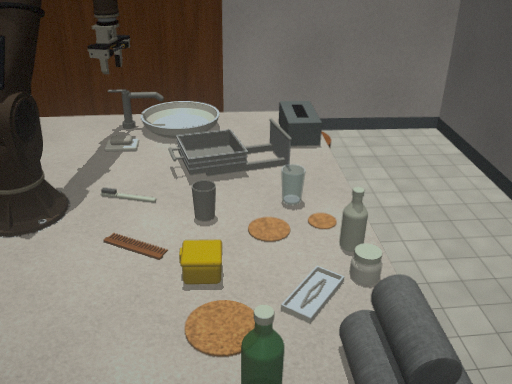

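View pics/top0.png

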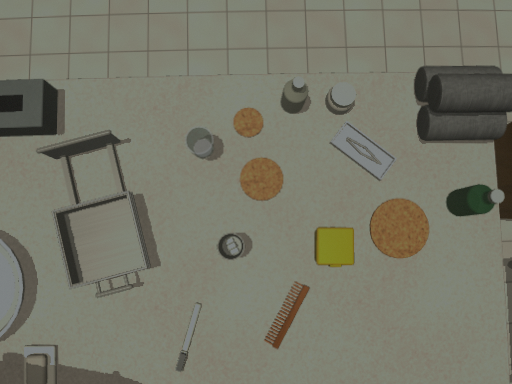

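Side view: the steel tumbler is at (204,201), the clear glass at (292,186), the denture cup at (202,261) and the caddy tray at (212,152). Top view: the tumbler with the tablets is at (231,246), the glass at (202,144), the cup at (335,246) and the tray at (101,240) with its handle at (115,287).
There are three coaster candidates in the top view: small (248,122), middle (262,179) and large (400,228). I take the middle one, and I'll check its diameter by calibration and in one crop.

```bash
python3 - <<'E'
from h import *
T=load('top');S=load('side')
# orange segmentation
for n,d in(('top',T),('side',S)):
    hsv=cv2.cvtColor(d['pixels'],cv2.COLOR_RGB2HSV)
    m=cv2.inRange(hsv,(5,100,90),(19,255,255)); m=cv2.morphologyEx(m,cv2.MORPH_CLOSE,np.ones((5,5)))
    N,l,st,c=cv2.connectedComponentsWithStats(m)
    for i in range(1,N):
        if st[i,4]>250:
            ct=max(cv2.findContours((l==i).astype('u1'),0,1)[0],key=len)[:,0]
            w=np.array([atz(d,*p,0.006)[:2] for p in ct]); (x,y),r=cv2.minEnclosingCircle(w.astype('f4'))
            print(n,c[i].round(1),st[i,4],'ctr',round(x,4),round(y,4),'dia',round(2*r,3),'z by depth',pt(d,*c[i]).round(4))
for n,d,ps in(('top',T,dict(tumblerIn=(231,246),glass=(204,148),cup=(335,246),tray=(101,240),c1=(56,212),c2=(130,194),c3=(149,267),c4=(74,286),vanity=(200,220))),('side',S,dict(tumb=(204,205),glass=(292,190),cup=(202,250),tray=(212,155),vanity=(160,220)))):
    for k,p in ps.items(): print(n,k,pt(d,*p).round(4))
a=cv2.resize(T['pixels'][100:300,40:310],None,fx=2.9,fy=2.9,interpolation=cv2.INTER_CUBIC); cv2.imwrite('pics/crop1.png',a[:,:,::-1])
E
```

```text
top [248.  121.9] 662 ctr 0.819 -0.1069 dia 0.075 z by depth [ 0.8194 -0.1068  0.0038]
top [261.2 178.5] 1425 ctr 0.6723 -0.1364 dia 0.108 z by depth [ 0.6731 -0.1366  0.0016]
top [399.  227.9] 2751 ctr 0.5396 -0.4806 dia 0.151 z by depth [ 0.5391 -0.4794  0.0093]
top [286.4 314.5] 1030 ctr 0.3311 -0.1966 dia 0.168 z by depth [ 0.3345 -0.1894  0.0068]
side [321.8 220.6] 343 ctr 0.8197 -0.1095 dia 0.077 z by depth [ 0.8202 -0.1049  0.0024]
side [268.5 228.7] 785 ctr 0.6724 -0.137 dia 0.111 z by depth [ 0.6719 -0.1411  0.0074]
side [135.6 245.2] 570 ctr 0.331 -0.1933 dia 0.17 z by depth [ 0.3376 -0.1927  0.0082]
side [219.2 326.9] 3001 ctr 0.5392 -0.4791 dia 0.155 z by depth [ 0.5331 -0.4864  0.0109]
top tumblerIn [ 0.506  -0.0578  0.0295]
top glass [0.7546 0.0065 0.0017]
top cup [ 0.4999 -0.305   0.0639]
top tray [0.5279 0.259  0.0289]
top c1 [0.5955 0.3503 0.0789]
top c2 [0.6351 0.1783 0.0661]
top c3 [0.4609 0.1389 0.0432]
top c4 [0.4229 0.3059 0.0801]
top vanity [0.5721 0.019  0.0045]
side tumb [ 0.5075 -0.0874  0.0534]
side glass [ 0.7504 -0.0195  0.0513]
side cup [ 0.5023 -0.3043  0.067 ]
side tray [0.5345 0.2686 0.0291]
side vanity [ 0.3878 -0.0675 -0.0007]
```

View pics/crop1.png

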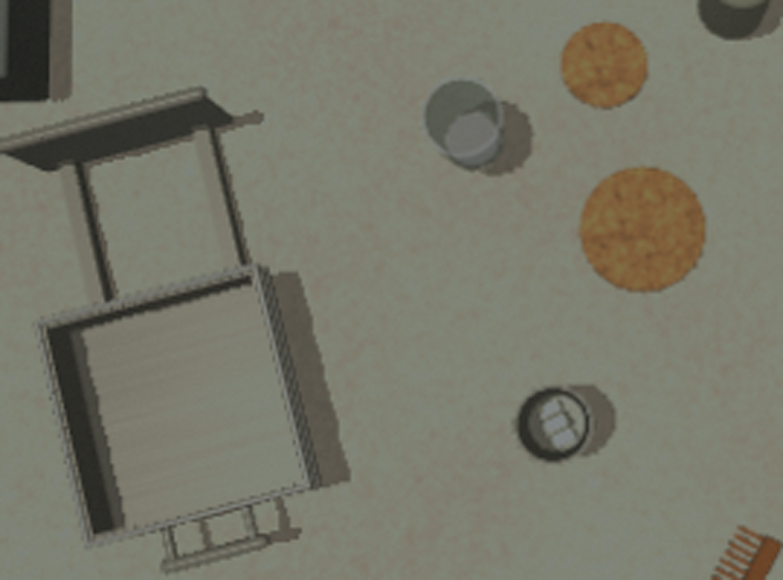

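The crop shows the tumbler rim centred at full-picture (230.7,246.6), with four white tablets inside. The middle coaster at (261,178.5) measures 110 mm across, against about 76 and 152 mm for the others, so it is the right one. Next I triangulate the tumbler and the tray.

```bash
cat >> h.py <<'E'
def tri(a,b):
    (o1,r1),(o2,r2)=a,b
    k=np.linalg.lstsq(np.c_[r1,-r2],o2-o1,rcond=None)[0]; p,q=o1+r1*k[0],o2+r2*k[1]
    return (p+q)/2,np.linalg.norm(p-q)
E
python3 - <<'E'
from h import *
T=load('top');S=load('side')
f=lambda x,y:(40+(x+.5)/2.9-.5,100+(y+.5)/2.9-.5)
print('rim top@.095',atz(T,*f(553,425),.095).round(4))
C=np.array([atz(T,*f(*p),.079)[:2] for p in((38,323),(258,266),(315,487),(88,545))]);print('corners',C.round(4),'c',C.mean(0).round(4),np.linalg.norm(C-np.roll(C,1,0),axis=1).round(3))
d=(C[0]+C[1]-C[2]-C[3]);print('yaw',np.degrees(np.arctan2(d[1],d[0])))
print('glass base@0',atz(T,*f(472,140),0.003).round(4),'rim@.1',atz(T,*f(463,117),.1).round(4))
a=cv2.resize(S['pixels'][110:240,150:320],None,fx=4.5,fy=4.5,interpolation=cv2.INTER_CUBIC); cv2.imwrite('pics/crop2.png',a[:,:,::-1])
E
```

```text
rim top@.095 [ 0.5065 -0.0586  0.095 ]
corners [[0.5979 0.358 ]
 [0.64   0.1783]
 [0.4615 0.133 ]
 [0.4193 0.3157]] c [0.5297 0.2462] [0.184 0.185 0.184 0.188]
yaw 13.783515689378149
glass base@0 [0.7546 0.0104 0.003 ] rim@.1 [0.7541 0.0084 0.1   ]
```

View pics/crop2.png

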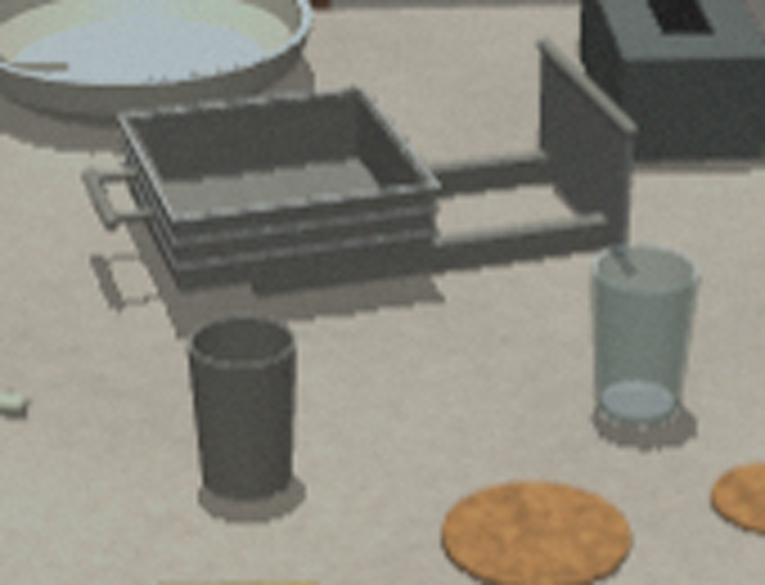

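In the side crop the tumbler rim is centred at (242,343), which is full-picture (203.8,186.2). The tray's rim corners are at crop (120,116), (358,91), (438,186) and (175,222), and the glass stands well clear. I triangulate these and prepare the row helper.

```bash
cat >> h.py <<'E'
from scipy.spatial.transform import Rotation as Ro, Slerp
def Rt(zdir,ydir):
    z=np.array(zdir,float);z/=np.linalg.norm(z);y=np.array(ydir,float);y-=z*(y@z);y/=np.linalg.norm(y)
    return Ro.from_matrix(np.c_[np.cross(y,z),y,z])
def rows(P1,R1,n=None,open_=1,P0=None,R0=None,grasp=True):
    """rows from the present pose to grasp point P1/orientation R1, grasp point moving straight, even turn"""
    s=arm.observe(); g=.019 if grasp else 0
    R0=R0 or Ro.from_rotvec(s['ee_rot']); P0=s['position'] if P0 is None else P0
    G0=P0-R0.apply([0,0,g]); w=(R0.inv()*R1).as_rotvec()
    n=n or int(np.ceil(max(np.linalg.norm(w)/.095,np.linalg.norm(P1-G0)/.024)))
    tcp=lambda a:(G0+a*(np.array(P1)-G0))+(R0*Ro.from_rotvec(a*w)).apply([0,0,g])
    out=[]
    cp=tcp(0); cr=R0
    for i in range(1,n+1):
        d=cr.inv().apply(tcp(i/n)-cp)/.025; t=(cr.inv()*R0*Ro.from_rotvec(w*i/n)).as_rotvec()/.1
        d,t=d.round(2),t.round(2); out.append([open_,*d.tolist(),*t.tolist()])
        cp=cp+cr.apply(d*.025); cr=cr*Ro.from_rotvec(t*.1)
    print(n,'rows end err',np.abs(cp-tcp(1)).max().round(4)); 
    for r in out: print(str(r).replace(' ',''),end=',')
    print()
E
python3 - <<'E'
from h import *
T=load('top');S=load('side')
f=lambda x,y:(40+(x+.5)/2.9-.5,100+(y+.5)/2.9-.5); g=lambda x,y:(150+(x+.5)/4.5-.5,110+(y+.5)/4.5-.5)
print('rim',tri(ray(T,*f(553,425)),ray(S,*g(242,343))))
for a,b in zip(((38,323),(258,266),(315,487),(88,545)),((358,91),(438,186),(175,222),(120,116))): print('corner',tri(ray(T,*f(*a)),ray(S,*g(*b))))
print('coaster',tri(ray(T,261.2,178.5),ray(S,268.5,228.7)))
rows(np.array([.43,-.16,.32]),Rt([0,0,-1],[1,0,0]),n=36)
E
```

```text
rim (array([ 0.5069939 , -0.05860872,  0.09462606]), np.float64(0.0010369778051268447))
corner (array([0.59661428, 0.35791382, 0.07918669]), np.float64(0.002572568642589441))
corner (array([0.64032568, 0.17743417, 0.08237595]), np.float64(0.0013279925224401012))
corner (array([0.46281135, 0.1322616 , 0.08249864]), np.float64(0.0021597035589287503))
corner (array([0.41968846, 0.31454086, 0.08200846]), np.float64(0.0002995141281790401))
coaster (array([ 0.67260354, -0.13652391,  0.00436941]), np.float64(0.00034277153698076017))
36 rows end err 0.0001
[1,-0.51,-0.72,-0.08,-0.0,0.0,0.35],[1,-0.53,-0.71,-0.08,-0.0,0.0,0.36],[1,-0.56,-0.68,-0.09,-0.0,0.0,0.35],[1,-0.58,-0.67,-0.08,-0.0,0.0,0.35],[1,-0.61,-0.64,-0.08,-0.0,0.0,0.36],[1,-0.63,-0.63,-0.08,-0.0,0.0,0.35],[1,-0.65,-0.6,-0.09,-0.0,0.0,0.35],[1,-0.67,-0.57,-0.08,-0.0,0.0,0.36],[1,-0.69,-0.56,-0.08,-0.0,0.0,0.35],[1,-0.71,-0.52,-0.08,-0.0,0.0,0.35],[1,-0.73,-0.51,-0.08,-0.0,0.0,0.36],[1,-0.74,-0.47,-0.09,-0.0,0.0,0.35],[1,-0.76,-0.45,-0.08,-0.0,0.0,0.35],[1,-0.78,-0.43,-0.08,-0.0,0.0,0.36],[1,-0.79,-0.39,-0.08,-0.0,0.01,0.35],[1,-0.81,-0.37,-0.09,-0.0,-0.0,0.35],[1,-0.81,-0.34,-0.08,-0.0,-0.0,0.36],[1,-0.83,-0.3,-0.08,-0.0,-0.0,0.35],[1,-0.84,-0.28,-0.09,-0.01,-0.0,0.35],[1,-0.85,-0.25,-0.08,0.0,-0.0,0.36],[1,-0.86,-0.22,-0.08,0.0,-0.0,0.35],[1,-0.86,-0.19,-0.09,0.0,-0.0,0.35],[1,-0.87,-0.16,-0.08,0.0,-0.0,0.36],[1,-0.87,-0.13,-0.08,0.0,-0.0,0.35],[1,-0.88,-0.1,-0.09,0.0,-0.0,0.35],[1,-0.89,-0.06,-0.08,0.0,-0.0,0.36],[1,-0.88,-0.04,-0.08,0.0,-0.0,0.35],[1,-0.88,0.0,-0.09,0.0,-0.0,0.35],[1,-0.89,0.03,-0.08,0.0,-0.0,0.36],[1,-0.88,0.06,-0.08,0.0,-0.0,0.35],[1,-0.88,0.09,-0.09,0.0,-0.0,0.35],[1,-0.87,0.12,-0.08,-0.0,-0.0,0.36],[1,-0.88,0.15,-0.08,-0.0,-0.0,0.35],[1,-0.86,0.19,-0.09,-0.0,-0.0,0.35],[1,-0.86,0.21,-0.08,-0.0,0.0,0.36],[1,-0.85,0.24,-0.08,-0.0,0.0,0.35],
```

>>> carry_out --pt "1 -0.4 -0.7 -0.3 0 0 0.35" --pt "1 -0.4 -0.7 -0.3 0 0 0.35" --pt "1 -0.45 -0.7 -0.2 0 0 0.35" --pt "1 -0.45 -0.65 -0.1 0 0 0.35" --pt "1 -0.5 -0.6 0 0 0 0.35" --pt "1 -0.55 -0.55 0 0 0 0.35" --pt "1 -0.6 -0.5 0 0 0 0.35" --pt "1 -0.6 -0.5 0 0 0 0.35"

```text
clock: 0.9
position: [0.2247, 0.443, 0.249]
ee_rot: [-0.899, -3.01, 0.001]
force: [0.6, -0.1, 0.7]
width: 0.995
gripper_force: 0.0
```

>>> carry_out --pt "1 -0.8 -0.4 -0.2 0 0 0.35" --pt "1 -0.8 -0.4 -0.2 0 0 0.35" --pt "1 -0.8 -0.4 -0.2 0 0 0.35" --pt "1 -0.9 -0.3 -0.2 0 0 0.35" --pt "1 -0.9 -0.3 -0.2 0 0 0.35" --pt "1 -0.9 -0.3 -0.2 0 0 0.35" --pt "1 -0.9 -0.2 -0.2 0 0 0.35" --pt "1 -0.9 -0.2 -0.2 0 0 0.35"

```text
clock: 1.7
position: [0.3172, 0.2825, 0.2897]
ee_rot: [1.313, 2.854, 0.001]
force: [-0.3, 0.7, 0.1]
width: 1.0
gripper_force: 0.0
```

```bash
cat > log.py <<'E'
import json
from h import *
s=arm.observe(); open('log.txt','a').write(json.dumps([s['joints'].tolist(),s['position'].tolist(),s['ee_rot'].tolist()])+'\n')
print('t',round(s['clock'],2),'q',s['joints'].round(3),'p',s['position'].round(4),'R',Ro.from_rotvec(s['ee_rot']).as_matrix().round(3).tolist())
E
python3 log.py
```

```text
t 1.7 q [-1.099  0.037  0.257  1.942 -0.01   1.163 -0.129] p [0.3172 0.2825 0.2897] R [[-0.651, 0.759, 0.0], [0.759, 0.651, 0.0], [0.0, 0.0, -1.0]]
```

>>> carry_out --pt "1 -0.9 -0.2 0 0 0 0.8" --pt "1 -0.9 -0.1 0 0 0 0.8" --pt "1 -0.9 -0.1 0 0 0.5 0.8" --pt "1 -0.9 -0.1 0 0 0.5 0.8" --pt "1 -0.9 0 0 0 0.5 0.8" --pt "1 -0.9 0 0 0 0.5 0.8" --pt "1 -0.9 0 0 0 0.5 0.8" --pt "1 -0.9 0 0 0 0.5 0.8"

```text
clock: 2.5
position: [0.3803, 0.116, 0.273]
ee_rot: [-1.967, -2.095, -0.213]
force: [0.6, -0.0, -0.4]
width: 0.999
gripper_force: 0.0
```

```bash
python3 log.py
```

```text
t 2.5 q [-0.736  0.03   0.609  2.04  -0.342  1.153  0.087] p [0.3803 0.116  0.273 ] R [[-0.05, 0.995, -0.088], [0.957, 0.073, 0.281], [0.286, -0.07, -0.956]]
```

```bash
cat > fk.py <<'E'
from h import *
import json, itertools
from scipy.optimize import least_squares
def fk(q,p,s):
    yaw,h,a,b,L,c,o1,o2,o3,o4,bx,by=p
    z=lambda t:Ro.from_euler('z',t); y=lambda t:Ro.from_euler('y',t)
    R=z(yaw+s[0]*q[0]); P=np.array([bx,by,h])+R.apply([o1,0,0]); R=R*y(q[1])*z(s[1]*q[2]); P=P+R.apply([o2,0,a])
    R=R*y(q[3])*z(s[2]*q[4]); P=P+R.apply([o3,0,b]); R=R*y(q[5]); P=P+R.apply([o4,0,L]); R=R*z(s[3]*q[6]+c)
    return P,R
E
cat > fit.py <<'E'
from fk import *
D=[json.loads(l) for l in open('log.txt')]
D.append([[-1.37462198,.43515053,.02497282,1.57397986,-.01159776,1.13397936,-.0750909],[.18388859,.5968773,.22603531],[-4.67649049e-01,-3.10651196,2.15186959e-03]])
best=[]
for s in itertools.product((1,-1),repeat=4):
    def res(p):
        r=[]
        for q,P,v in D:
            Pf,Rf=fk(q,p,s); r+=[*(Pf-P)*3,*(Rf.inv()*Ro.from_rotvec(v)).as_rotvec()]
        return np.r_[r,np.array(p[6:])*.01,(np.array(p[1:5])-[.35,.4,.4,.28])*.003]
    for c in (0,1.57,3.14,-1.57):
        o=least_squares(res,[0,.35,.4,.4,.28,c,0,0,0,0,0,0]); best.append((o.cost,s,o.x))
best.sort(key=lambda t:t[0])
for b in best[:3]: print(b[0],b[1],b[2].round(3))
pickle.dump(best[0][1:],open('fk.pkl','wb'))
E
python3 fit.py
```

```text
1.1116855476066552e-05 (-1, -1, -1, -1) [-0.002  0.265  0.591  0.097  0.454  1.569 -0.143  0.018  0.078 -0.389
  0.06   0.044]
1.111685547606733e-05 (-1, -1, -1, -1) [-0.002  0.265  0.591  0.097  0.454  1.569 -0.143  0.018  0.078 -0.389
  0.06   0.044]
1.1116855476068497e-05 (-1, -1, -1, -1) [-0.002  0.265  0.591  0.097  0.454  1.569 -0.143  0.018  0.078 -0.389
  0.06   0.044]
```

```bash
python3 - <<'E'
from h import *
rows(np.array([.48,-.22,.24]),Rt([0,.927,-.375],[1,0,0]),n=18)
E
```

```text
18 rows end err 0.0001
[1,-0.71,0.18,-0.12,-0.06,0.5,0.0],[1,-0.7,0.17,-0.15,-0.06,0.5,0.01],[1,-0.69,0.18,-0.19,-0.05,0.5,0.0],[1,-0.69,0.18,-0.23,-0.06,0.49,0.01],[1,-0.67,0.18,-0.26,-0.06,0.5,-0.0],[1,-0.65,0.18,-0.29,-0.06,0.5,0.0],[1,-0.64,0.19,-0.33,-0.06,0.5,0.01],[1,-0.63,0.19,-0.36,-0.05,0.5,0.0],[1,-0.6,0.19,-0.39,-0.06,0.5,0.01],[1,-0.59,0.19,-0.42,-0.06,0.49,-0.0],[1,-0.56,0.2,-0.45,-0.06,0.5,0.0],[1,-0.54,0.19,-0.48,-0.05,0.5,0.01],[1,-0.52,0.2,-0.5,-0.06,0.5,0.0],[1,-0.49,0.21,-0.54,-0.06,0.5,0.01],[1,-0.46,0.21,-0.55,-0.06,0.5,-0.0],[1,-0.44,0.21,-0.58,-0.06,0.49,0.0],[1,-0.4,0.21,-0.6,-0.05,0.5,0.01],[1,-0.38,0.22,-0.62,-0.06,0.5,0.0],
```

>>> carry_out --pt "1 -0.7 0.2 -0.1 -0.06 0.5 0" --pt "1 -0.7 0.2 -0.15 -0.06 0.5 0" --pt "1 -0.7 0.2 -0.2 -0.06 0.5 0" --pt "1 -0.7 0.2 -0.25 -0.06 0.5 0" --pt "1 -0.65 0.2 -0.25 -0.06 0.5 0"

```text
clock: 3.0
position: [0.4108, 0.0289, 0.2607]
ee_rot: [-1.846, -1.946, -0.468]
force: [0.1, 0.3, -0.6]
width: 0.999
gripper_force: 0.0
```

```bash
python3 log.py
```

```text
t 3.0 q [-0.405  0.22   0.779  2.018 -0.641  1.327  0.711] p [0.4108 0.0289 0.2607] R [[-0.034, 0.997, -0.068], [0.857, 0.064, 0.511], [0.514, -0.041, -0.857]]
```

>>> carry_out --pt "1 -0.65 0.2 -0.3 -0.06 0.5 0" --pt "1 -0.65 0.2 -0.35 -0.06 0.5 0" --pt "1 -0.6 0.2 -0.35 -0.06 0.5 0" --pt "1 -0.6 0.2 -0.4 -0.06 0.5 0" --pt "1 -0.6 0.2 -0.4 -0.06 0.5 0" --pt "1 -0.55 0.2 -0.45 -0.06 0.5 0"

```text
clock: 3.6
position: [0.4462, -0.0761, 0.2475]
ee_rot: [-1.685, -1.745, -0.736]
force: [-0.1, -0.2, 0.1]
width: 0.999
gripper_force: 0.0
```

```bash
python3 log.py
```

```text
t 3.6 q [ 0.053  0.55   0.74   1.847 -0.833  1.685  1.147] p [ 0.4462 -0.0761  0.2475] R [[-0.017, 0.999, -0.041], [0.668, 0.042, 0.743], [0.744, -0.015, -0.668]]
```

```bash
cat > kin.py <<'E'
from h import *
import json
z=lambda t:Ro.from_euler('z',t); y=lambda t:Ro.from_euler('y',t)
AX=[z,y,z,y,z,y,z]; SG=[-1,1,-1,1,-1,1,-1]; LO=np.array([-2.62,-.44,-1.27,.08,-1.32,.12,-2.74]); HI=np.array([2.62,2.09,1.32,2.57,4.46,2,2.74])
def mats(q):
    R=Ro.identity(); o=[np.eye(3)]
    for a,s,t in zip(AX,SG,q): R=R*a(s*t); o.append(R.as_matrix())
    return o
J=lambda q:np.hstack([M for M in mats(q)])
def load_d():
    D=[json.loads(l) for l in open('log.txt')]
    D.append([[-1.37462198,.43515053,.02497282,1.57397986,-.01159776,1.13397936,-.0750909],[.18388859,.5968773,.22603531],[-4.67649049e-01,-3.10651196,2.15186959e-03]])
    A=np.vstack([J(q) for q,_,_ in D]); b=np.hstack([P for _,P,_ in D])
    d0=np.zeros(24); d0[2]=.2; d0[5]=.16; d0[8]=.2;d0[11]=.2;d0[14]=.2;d0[17]=.2;d0[20]=.1;d0[23]=.2
    w=np.full(24,1.)
    lam=.003
    x=np.linalg.lstsq(np.vstack([A,lam*np.eye(24)]),np.r_[b,lam*d0],rcond=None)[0]
    return x,np.abs(A@x-b).max()
def fk(q,x): return J(q)@x, Ro.from_matrix(mats(q)[-1])*z(np.pi/2)
def ik(P,R,q0,x):
    from scipy.optimize import least_squares
    g=np.array(P)+R.apply([0,0,.019])
    f=lambda q:np.r_[(fk(q,x)[0]-g)*5,(fk(q,x)[1].inv()*R).as_rotvec(),(q-q0)*.003]
    o=least_squares(f,np.clip(q0,LO+.01,HI-.01),bounds=(LO,HI)); r=f(o.x)
    return o.x,np.abs(r[:3]).max()/5,np.abs(r[3:6]).max()
E
python3 - <<'E'
from kin import *
x,e=load_d(); print(x.reshape(8,3).round(3),e)
q0=arm.observe()['joints']; print(fk(q0,x)[1].as_matrix().round(3).tolist())
for n,P,R in(('pre',[.507,-.19,.12],Rt([0,.927,-.375],[1,0,0])),('grasp',[.507,-.0586,.064],Rt([0,.927,-.375],[1,0,0])),('lift',[.507,-.0586,.2],Rt([0,.927,-.375],[1,0,0])),('pour0',[.52,.2,.2],Rt([0,.927,-.375],[1,0,0])),('coast',[.672,-.137,.07],Rt([0,.927,-.375],[1,0,0]))):
    q,a,b=ik(P,R,q0,x); print(n,q.round(2),a.round(4),b.round(3)); q0=q if n!='pour0' else q0
E
```

```text
[[ 0.001 -0.002  0.159]
 [ 0.004 -0.017  0.119]
 [-0.002 -0.017  0.28 ]
 [ 0.001 -0.008  0.28 ]
 [ 0.011 -0.008  0.213]
 [-0.001  0.     0.213]
 [-0.002  0.     0.135]
 [-0.001 -0.001  0.235]] 5.729791807129736e-06
[[-0.017, 0.999, -0.041], [0.668, 0.042, 0.743], [0.744, -0.015, -0.668]]
pre [ 0.42  1.04  0.53  1.54 -1.01  1.9   1.34] 0.0 0.0
grasp [ 0.26  1.04  0.47  1.78 -1.12  1.71  1.43] 0.0 0.0
lift [ 0.23  0.82  0.53  1.79 -1.06  1.82  1.26] 0.0 0.0
pour0 [ 0.01  0.67  0.17  2.02 -1.32  1.38  1.13] 0.0 0.0
coast [ 0.32  1.19  0.45  1.23 -1.22  1.87  1.06] 0.0 0.0
```

```bash
python3 - <<'E'
from kin import *
x,e=load_d(); q0=arm.observe()['joints']
rows(np.array([.507,-.19,.12]),Rt([0,.927,-.375],[1,0,0]),n=9)
ex,ey=np.array([.971,.238,0]),np.array([-.238,.971,0]); c=np.array([.530,.2455,0])
q=q0
for pit in(22,10):
  p=np.radians(pit); 
  for az in (0,13.8):
    a=np.radians(az); q=np.array([.01,.67,.17,2.02,-1.2,1.38,1.13])
    R0=Rt([-np.sin(a)*np.cos(p),np.cos(a)*np.cos(p),-np.sin(p)],[np.cos(a),np.sin(a),0])
    G=c-.04*ex-.03*ey+[0,0,.17]
    m=R0.inv().apply([0,0,1]) if pit==22 else Rt([0,.927,-.375],[1,0,0]).inv().apply([0,0,1])
    for ph in(0,60,120,150,165):
        R=R0*z(np.radians(ph)); q,ea,eb=ik(G,R,q,x); M=R.apply(m); rim=G+M*.031
        B=np.array([G+R.apply([u,v,-w]) for u in(-.0375,.0375) for v in(-.095,.095) for w in(.047,.15)])
        F=np.array([G+R.apply([u,v,w]) for u in(-.0095,.0095) for v in(-.05,.05) for w in(-.047,.019)])
        print(pit,az,ph,q.round(2),round(ea,4),round(eb,3),'tilt',np.degrees(np.arccos(M[2])).round(),'rim tray',((rim-c)@ex).round(3),((rim-c)@ey).round(3),rim[2].round(3),'bodymin',B[:,2].min().round(3),'fingmin',F[:,2].min().round(3))
E
```

```text
9 rows end err 0.0001
[1,-0.73,0.26,0.08,-0.05,0.39,0.01],[1,-0.74,0.26,0.04,-0.05,0.38,0.01],[1,-0.74,0.27,0.02,-0.04,0.39,0.01],[1,-0.74,0.26,-0.01,-0.05,0.38,0.01],[1,-0.73,0.26,-0.04,-0.05,0.39,0.01],[1,-0.74,0.27,-0.06,-0.05,0.39,0.01],[1,-0.73,0.26,-0.1,-0.05,0.38,0.01],[1,-0.73,0.27,-0.12,-0.05,0.39,0.01],[1,-0.72,0.27,-0.15,-0.04,0.38,0.01],
22 0 0 [ 0.1   0.7   0.03  2.08 -1.32  1.28  1.2 ] 0.0 0.0 tilt 0.0 rim tray -0.04 -0.03 0.201 bodymin 0.153 fingmin 0.154
22 0 60 [ 0.1   0.7   0.03  2.07 -1.32  1.28  0.15] 0.0 0.0 tilt 55.0 rim tray -0.017 -0.041 0.188 bodymin 0.094 fingmin 0.118
22 0 120 [ 0.1   0.7   0.04  2.07 -1.32  1.28 -0.9 ] 0.0 0.0 tilt 107.0 rim tray -0.02 -0.052 0.161 bodymin 0.094 fingmin 0.118
22 0 150 [ 0.1   0.71  0.04  2.07 -1.32  1.28 -1.42] 0.0 0.0 tilt 127.0 rim tray -0.031 -0.053 0.151 bodymin 0.113 fingmin 0.132
22 0 165 [ 0.1   0.71  0.04  2.07 -1.32  1.28 -1.68] 0.0 0.0 tilt 134.0 rim tray -0.038 -0.052 0.149 bodymin 0.131 fingmin 0.142
22 13.8 0 [ 0.    0.76  0.14  1.9  -1.15  1.46  1.14] 0.0 0.0 tilt 0.0 rim tray -0.04 -0.03 0.201 bodymin 0.153 
[... 1127 characters left out ...]
 -0.037 -0.048 0.145 bodymin 0.118 fingmin 0.145
10 13.8 0 [ 0.08  0.89  0.07  1.87 -1.19  1.59  1.23] 0.0 0.0 tilt 12.0 rim tray -0.04 -0.036 0.2 bodymin 0.141 fingmin 0.157
10 13.8 60 [-0.02  0.9   0.22  1.87 -1.24  1.68  0.23] 0.0 0.0 tilt 59.0 rim tray -0.015 -0.039 0.186 bodymin 0.079 fingmin 0.119
10 13.8 120 [-0.11  0.93  0.36  1.88 -1.28  1.78 -0.78] 0.0 0.0 tilt 113.0 rim tray -0.015 -0.044 0.158 bodymin 0.079 fingmin 0.119
10 13.8 150 [-0.16  0.95  0.42  1.88 -1.3   1.82 -1.28] 0.0 0.0 tilt 137.0 rim tray -0.026 -0.046 0.148 bodymin 0.099 fingmin 0.134
10 13.8 165 [-0.18  0.95  0.46  1.89 -1.31  1.85 -1.53] 0.0 0.0 tilt 145.0 rim tray -0.033 -0.046 0.145 bodymin 0.118 fingmin 0.145
```

>>> carry_out --pt "1 -0.7 0.25 0 -0.05 0.4 0" --pt "1 -0.75 0.25 0 -0.05 0.4 0" --pt "1 -0.75 0.25 0 -0.05 0.4 0" --pt "1 -0.75 0.25 0 -0.05 0.4 0" --pt "1 -0.75 0.3 0 -0.05 0.35 0" --pt "1 -0.75 0.3 -0.05 -0.05 0.35 0" --pt "1 -0.7 0.25 -0.1 -0.05 0.4 0" --pt "1 -0.7 0.25 -0.1 -0.05 0.4 0"

```text
clock: 4.4
position: [0.5006, -0.1617, 0.1291]
ee_rot: [-1.504, -1.523, -0.98]
force: [0.7, -0.5, -0.0]
width: 0.997
gripper_force: 0.0
```

```bash
python3 log.py; python3 -c "
from h import *
rows(np.array([.507,-.17,.109]),Rt([0,.927,-.375],[1,0,0]))"
```

```text
t 4.4 q [ 0.375  0.987  0.568  1.593 -0.996  1.89   1.35 ] p [ 0.5006 -0.1617  0.1291] R [[-0.009, 1.0, -0.005], [0.41, 0.009, 0.912], [0.912, 0.006, -0.41]]
2 rows end err 0.0001
[1,-0.42,0.13,0.39,-0.03,0.19,0.05],[1,-0.43,0.12,0.39,-0.03,0.19,0.04],
```

>>> carry_out --pt "1 -0.4 0.1 0.4 -0.05 0.2 0.05" --pt "1 -0.4 0.1 0.4 -0.05 0.2 0.05" --pt "1 0 0 0 0 0 0"

```text
clock: 4.7
position: [0.5052, -0.1483, 0.1019]
ee_rot: [-1.486, -1.481, -1.005]
force: [0.1, -0.2, -1.1]
width: 0.998
gripper_force: 0.0
```

```bash
python3 log.py; python3 -c "
from h import *
rows(np.array([.507,-.0623,.0655]),Rt([0,.927,-.375],[1,0,0]),n=7)
cv2.imwrite('pics/side1.png',grab('side')['pixels'][60:340,60:420,::-1].repeat(2,0).repeat(2,1))"
```

```text
t 4.7 q [ 0.379  1.039  0.539  1.601 -1.028  1.879  1.367] p [ 0.5052 -0.1483  0.1019] R [[0.002, 1.0, 0.002], [0.371, -0.003, 0.929], [0.929, -0.001, -0.371]]
7 rows end err 0.0001
[1,-0.01,0.01,0.64,0.0,-0.01,-0.0],[1,-0.01,0.01,0.64,0.01,-0.0,-0.01],[1,-0.01,0.01,0.65,-0.0,-0.01,-0.0],[1,-0.01,0.01,0.64,0.0,-0.0,-0.0],[1,-0.01,0.01,0.64,0.0,-0.01,-0.01],[1,-0.01,0.01,0.64,0.01,-0.01,-0.0],[1,-0.01,0.01,0.65,-0.0,-0.0,-0.0],
```

View pics/side1.png

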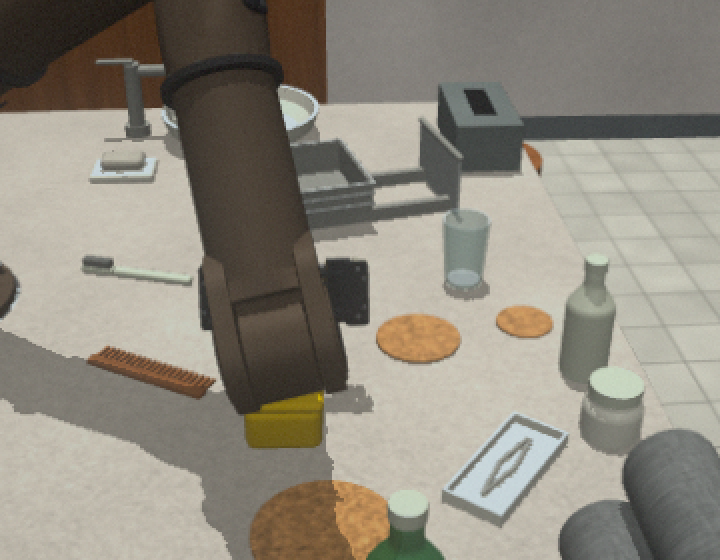

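The side crop shows the wrist in front of and above the cup (cup at crop (285,420)), and the gripper body reaches toward the hidden tumbler. The forces are near zero and the numbers show clearance, so I close in.

>>> carry_out --pt "1 0 0 0.6 0 0 0" --pt "1 0 0.02 0.6 0 0 0" --pt "1 0 0.02 0.6 0 0 0" --pt "1 0 0.02 0.6 0 0 0" --pt "1 0 0.01 0.7 0 0 0" --pt "1 -0.07 0 0.7 0 0 0" --pt "1 0 0 0.7 0 0 0" --pt "1 0 0 0 0 0 0"

```text
clock: 5.55
position: [0.5074, -0.0429, 0.0595]
ee_rot: [-1.484, -1.483, -1.005]
force: [0.9, 0.6, 0.3]
width: 0.997
gripper_force: 0.0
```

```bash
python3 log.py; python3 -c "
from h import *
d=grab('top');a=cv2.resize(d['pixels'][180:300,170:300],None,fx=4.5,fy=4.5,interpolation=cv2.INTER_CUBIC);cv2.imwrite('pics/t2.png',a[:,:,::-1])
s=arm.observe();print(s['position']-Ro.from_rotvec(s['ee_rot']).apply([0,0,.019]))"
```

```text
t 5.55 q [ 0.253  1.041  0.488  1.777 -1.121  1.729  1.432] p [ 0.5074 -0.0429  0.0595] R [[0.0, 1.0, 0.0], [0.371, -0.0, 0.929], [0.929, 0.0, -0.371]]
[ 0.5075036  -0.06231146  0.06682969]
```

View pics/t2.png

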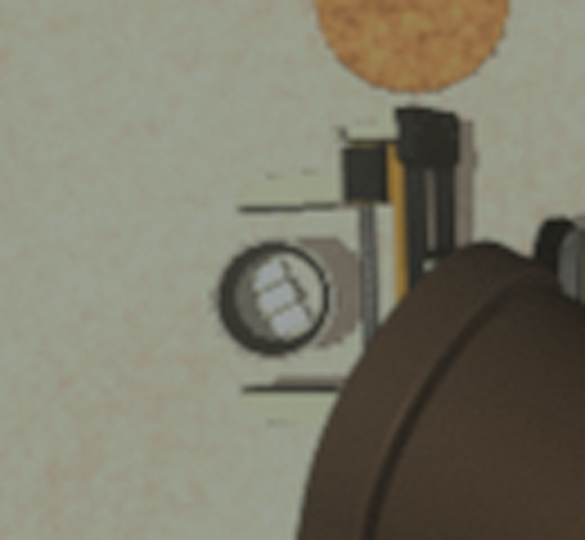

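The top crop shows the fingers (rows 205 and 388) straddling the tumbler centred at (273,298), with even gaps and the tips about 20 mm past its centre. I close the gripper.

>>> carry_out --pt "0 0 0 0 0 0 0" --pt "0 0 0 0 0 0 0" --pt "0 0 0 0 0 0 0" --pt "0 0 0 0 0 0 0" --pt "0 0 0 0 0 0 0" --pt "0 0 0 0 0 0 0" --squeeze 30

```text
clock: 6.2
position: [0.5078, -0.0465, 0.0601]
ee_rot: [-1.488, -1.485, -1.006]
force: [0.1, -0.8, 1.0]
width: 0.66
gripper_force: 29.9
```

```bash
python3 - <<'E'
from h import *
rows(np.array([.508,-.0623,.20]),Rt([0,.927,-.375],[1,0,0]),n=8,open_=0)
a=np.radians(13.8);p=np.radians(22)
E
```

```text
8 rows end err 0.0
[0,0.62,0.0,-0.24,0.0,-0.0,0.0],[0,0.62,0.0,-0.24,0.01,-0.0,0.0],[0,0.62,0.01,-0.24,0.0,-0.0,0.0],[0,0.62,-0.0,-0.24,0.01,-0.01,0.0],[0,0.61,-0.0,-0.24,0.0,0.0,0.0],[0,0.62,-0.0,-0.24,0.01,0.0,0.0],[0,0.62,0.0,-0.24,0.0,-0.0,0.0],[0,0.62,0.0,-0.24,0.0,-0.0,0.0],
```

>>> carry_out --pt "0 0.3 0 -0.12 0 0 0" --pt "0 0.62 0 -0.25 0 0 0" --pt "0 0.62 0 -0.25 0 0 0" --pt "0 0.62 0 -0.25 0 0 0" --pt "0 0.62 0 -0.25 0 0 0" --pt "0 0.62 0 -0.25 0 0 0" --pt "0 0.62 0 -0.25 0 0 0" --pt "0 0.62 0 -0.25 0 0 0"

```text
clock: 7.0
position: [0.5076, -0.0462, 0.1867]
ee_rot: [-1.488, -1.485, -1.006]
force: [-0.4, 0.1, -2.0]
width: 0.657
gripper_force: 30.0
```

```bash
python3 log.py; python3 - <<'E'
from h import *
a=np.radians(13.8);p=np.radians(22)
R=Rt([-np.sin(a)*np.cos(p),np.cos(a)*np.cos(p),-np.sin(p)],[np.cos(a),np.sin(a),0])
rows(np.array([.530-.035*.971,.2455-.035*.238,.20]),R,n=16,open_=0)
E
```

```text
t 7.0 q [ 0.224  0.838  0.545  1.784 -1.069  1.829  1.278] p [ 0.5076 -0.0462  0.1867] R [[-0.001, 1.0, 0.003], [0.374, -0.003, 0.927], [0.927, 0.002, -0.374]]
16 rows end err 0.0001
[0,0.3,-0.04,0.69,0.14,-0.0,-0.06],[0,0.29,-0.03,0.69,0.14,-0.0,-0.05],[0,0.3,-0.02,0.7,0.14,-0.0,-0.06],[0,0.29,-0.01,0.69,0.15,-0.0,-0.05],[0,0.3,0.01,0.69,0.14,-0.0,-0.06],[0,0.3,0.01,0.69,0.14,-0.0,-0.06],[0,0.29,0.03,0.69,0.14,-0.0,-0.05],[0,0.3,0.04,0.7,0.14,-0.0,-0.06],[0,0.29,0.05,0.69,0.14,-0.0,-0.05],[0,0.3,0.06,0.69,0.15,-0.0,-0.06],[0,0.29,0.07,0.68,0.14,-0.0,-0.06],[0,0.29,0.09,0.69,0.14,-0.0,-0.05],[0,0.3,0.09,0.69,0.14,-0.0,-0.06],[0,0.29,0.11,0.68,0.14,-0.0,-0.05],[0,0.29,0.12,0.68,0.14,-0.01,-0.06],[0,0.29,0.13,0.68,0.14,0.0,-0.06],
```

>>> carry_out --pt "0 0.3 -0.04 0.7 0.14 0 -0.06" --pt "0 0.3 -0.03 0.7 0.14 0 -0.06" --pt "0 0.3 -0.02 0.7 0.14 0 -0.06" --pt "0 0.3 -0.01 0.7 0.14 0 -0.06" --pt "0 0.3 0 0.7 0.14 0 -0.06" --pt "0 0.3 0.01 0.7 0.14 0 -0.06" --pt "0 0.3 0.03 0.7 0.14 0 -0.06" --pt "0 0.3 0.04 0.7 0.14 0 -0.06"

```text
clock: 7.8
position: [0.4993, 0.1076, 0.1883]
ee_rot: [-1.377, -1.558, -0.934]
force: [0.0, 0.5, -2.3]
width: 0.656
gripper_force: 30.0
```

>>> carry_out --pt "0 0.3 0.05 0.7 0.14 0 -0.06" --pt "0 0.3 0.06 0.7 0.14 0 -0.06" --pt "0 0.3 0.07 0.7 0.14 0 -0.06" --pt "0 0.3 0.09 0.7 0.14 0 -0.06" --pt "0 0.3 0.09 0.7 0.14 0 -0.05" --pt "0 0.3 0.11 0.7 0.14 0 -0.05" --pt "0 0.3 0.12 0.6 0.14 0 -0.05" --pt "0 0.3 0.13 0.4 0.14 0 -0.05"

```text
clock: 8.6
position: [0.4926, 0.2519, 0.1956]
ee_rot: [-1.269, -1.622, -0.859]
force: [1.0, 0.0, -1.8]
width: 0.656
gripper_force: 30.0
```

```bash
python3 log.py; python3 - <<'E'
from h import *
a=np.radians(13.8);p=np.radians(22)
R=Rt([-np.sin(a)*np.cos(p),np.cos(a)*np.cos(p),-np.sin(p)],[np.cos(a),np.sin(a),0])
s=arm.observe();print(s['position']-Ro.from_rotvec(s['ee_rot']).apply([0,0,.019]))
rows(np.array([.530-.035*.971,.2455-.035*.238,.185]),R*Ro.from_euler('z',60,degrees=True),n=12,open_=0)
E
```

```text
t 8.6 q [-0.222  0.729  0.395  1.928 -1.244  1.599  1.156] p [0.4926 0.2519 0.1956] R [[-0.092, 0.971, -0.221], [0.363, 0.239, 0.901], [0.927, 0.002, -0.374]]
[0.49679696 0.2347588  0.20266799]
12 rows end err 0.0002
[0,-0.05,-0.0,0.03,-0.0,-0.0,0.87],[0,-0.05,0.0,0.03,-0.0,-0.0,0.88],[0,-0.05,0.01,0.03,-0.0,-0.0,0.87],[0,-0.05,0.01,0.03,-0.0,-0.0,0.88],[0,-0.05,0.02,0.03,-0.0,-0.0,0.87],[0,-0.05,0.02,0.03,-0.0,-0.0,0.88],[0,-0.04,0.03,0.03,-0.0,-0.0,0.87],[0,-0.05,0.03,0.03,-0.0,-0.0,0.88],[0,-0.04,0.03,0.03,-0.0,-0.0,0.87],[0,-0.03,0.03,0.03,-0.0,-0.0,0.88],[0,-0.04,0.04,0.03,-0.0,-0.0,0.87],[0,-0.03,0.05,0.03,-0.0,-0.0,0.88],
```

>>> carry_out --pt "0 -0.2 -0.1 0.08 0 0 0.3" --pt "0 -0.2 -0.1 0.08 0 0 0.6" --pt "0 -0.2 -0.1 0.08 0 0 0.9" --pt "0 -0.2 -0.1 0.08 0 0 0.9" --pt "0 0 0 0 0 0 0.9" --pt "0 0 0 0 0 0 0.9" --pt "0 0 0 0 0 0 0.9" --pt "0 0 0 0 0 0 0.9"

```text
clock: 9.4
position: [0.4822, 0.2466, 0.1741]
ee_rot: [-1.651, -1.1, -0.46]
force: [0.0, -0.3, -3.5]
width: 0.659
gripper_force: 30.0
```

>>> carry_out --pt "0 0 0 0 0 0 0.9" --pt "0 0 0 0 0 0 0.9" --pt "0 0 0 0 0 0 0.9" --pt "0 0 0 0 0 0 0.9" --pt "0 0 0 0 0 0 0.9" --pt "0 0 0 0 0 0 0.9" --pt "0 0 0 0 0 0 0.9" --pt "0 0 0 0 0 0 0.9"

```text
clock: 10.2
position: [0.4823, 0.2467, 0.1742]
ee_rot: [-1.905, -0.442, 0.012]
force: [-0.2, -0.5, -1.8]
width: 0.658
gripper_force: 30.0
```

```bash
python3 log.py; python3 - <<'E'
from h import *
s=arm.observe();R=Ro.from_rotvec(s['ee_rot']);print(s['position']-R.apply([0,0,.019]))
M=R.apply([.927,0,-.375]);print(M,np.degrees(np.arccos(M[2])))
E
```

```text
t 10.2 q [-0.304  0.789  0.534  1.969 -1.283  1.673 -0.104] p [0.4823 0.2467 0.1742] R [[0.93, 0.297, -0.217], [0.308, -0.305, 0.901], [0.201, -0.905, -0.376]]
[0.48638194 0.22954266 0.18134268]
[ 0.94343798 -0.05216844  0.32734879] 70.8920631998049
```

>>> carry_out --pt "0 0 0 0 0 0 0.9" --pt "0 0 0 0 0 0 0.9" --pt "0 0 0 0 0 0 0.9" --pt "0 0 0 0 0 0 0.9" --pt "0 0 0 0 0 0 0.9" --pt "0 0 0 0 0 0 0.9" --pt "0 0 0 0 0 0 0.9" --pt "0 0 0 0 0 0 0.9"

```text
clock: 11.0
position: [0.4822, 0.2467, 0.1742]
ee_rot: [-1.97, 0.262, 0.483]
force: [0.6, 0.1, -2.1]
width: 0.655
gripper_force: 29.9
```

>>> carry_out --pt "0 0 0 0 0 0 0.9" --pt "0 0 0 0 0 0 0.9" --pt "0 0 0 0 0 0 0.9" --pt "0 0 0 0 0 0 0.9" --pt "0 0 0 0 0 0 0.9" --pt "0 0 0 0 0 0 0.6" --pt "0 0 0 0 0 0 0" --pt "0 0 0 0 0 0 0"

```text
clock: 11.8
position: [0.4821, 0.2471, 0.1744]
ee_rot: [-1.897, 0.766, 0.803]
force: [0.9, -0.6, -1.9]
width: 0.658
gripper_force: 29.9
```

```bash
python3 log.py; python3 - <<'E'
from h import *
s=arm.observe();R=Ro.from_rotvec(s['ee_rot']);print(s['position']-R.apply([0,0,.019]))
M=R.apply([.927,0,-.375]);print(M,np.degrees(np.arccos(M[2])))
d=grab('top');a=cv2.resize(d['pixels'][150:320,40:260],None,fx=3.5,fy=3.5,interpolation=cv2.INTER_CUBIC)
b=grab('side')['pixels'][110:190,150:300].repeat(5,0).repeat(5,1)[:,:770]
cv2.imwrite('pics/p.png',a[:,:,::-1]);cv2.imwrite('pics/ps.png',b[:,:,::-1])
E
```

```text
t 11.8 q [-0.351  0.812  0.608  1.972 -1.302  1.725 -1.308] p [0.4821 0.2471 0.1744] R [[0.596, -0.773, -0.218], [-0.182, -0.394, 0.901], [-0.782, -0.497, -0.375]]
[0.48628381 0.22993727 0.18154775]
[ 0.63380891 -0.50631041 -0.58471363] 125.78276215763228
```

View pics/p.png

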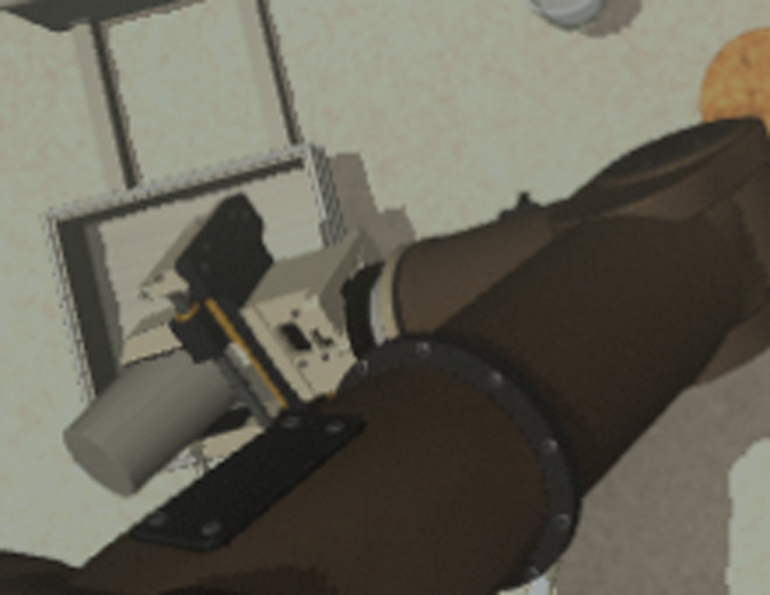

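The top crop shows the tumbler tipped with its foot at (125,470) and its mouth over the tray under the gripper, so the tablets are hidden. I'll tip a bit further with a wiggle, then roll back and inspect by depth.

>>> carry_out --pt "0 0 0 0 0 0 0.9" --pt "0 0 0 0 0 0 0.9" --pt "0 0 0 0 0 0 0.9" --pt "0 0 0 0 0 0 0.6" --pt "0 0 0 0 0 0 0" --pt "0 0 0 0 0 0 0" --pt "0 0 0 0 0 0 -0.9" --pt "0 0 0 0 0 0 0.9"

```text
clock: 12.7
position: [0.482, 0.2475, 0.1747]
ee_rot: [-1.796, 1.091, 1.001]
force: [0.4, 0.3, -1.9]
width: 0.657
gripper_force: 29.9
```

>>> carry_out --pt "0 0 0 0 0 0 0" --pt "0 0 0 0 0 0 0" --pt "0 0 0 0 0 0 -0.9" --pt "0 0 0 0 0 0 -0.9" --pt "0 0 0 0 0 0 -0.9" --pt "0 0 0 0 0 0 -0.9" --pt "0 0 0 0 0 0 -0.9" --pt "0 0 0 0 0 0 -0.9"

```text
clock: 13.5
position: [0.4819, 0.2476, 0.1746]
ee_rot: [-1.94, 0.549, 0.669]
force: [0.6, 0.0, -1.9]
width: 0.656
gripper_force: 29.9
```

>>> carry_out --pt "0 0 0 0 0 0 -0.9" --pt "0 0 0 0 0 0 -0.9" --pt "0 0 0 0 0 0 -0.9" --pt "0 0 0 0 0 0 -0.9" --pt "0 0 0 0 0 0 -0.9" --pt "0 0 0 0 0 0 -0.9" --pt "0 0 0 0 0 0 -0.9" --pt "0 0 0 0 0 0 -0.9"

```text
clock: 14.3
position: [0.482, 0.2476, 0.1746]
ee_rot: [-1.953, -0.165, 0.203]
force: [-0.0, -0.2, -2.1]
width: 0.654
gripper_force: 30.0
```

>>> carry_out --pt "0 0 0 0 0 0 -0.9" --pt "0 0 0 0 0 0 -0.9" --pt "0 0 0 0 0 0 -0.9" --pt "0 0 0 0 0 0 -0.9" --pt "0 0 0 0 0 0 -0.9" --pt "0 0 0 0 0 0 -0.9" --pt "0 0 0 0 0 0 -0.9" --pt "0 0 0 0 0 0 -0.9"

```text
clock: 15.1
position: [0.482, 0.2475, 0.1746]
ee_rot: [-1.774, -0.844, -0.271]
force: [-0.4, 0.2, -1.1]
width: 0.662
gripper_force: 30.0
```

```bash
python3 log.py; python3 - <<'E'
from h import *
a=np.radians(13.8);p=np.radians(22)
R=Rt([-np.sin(a)*np.cos(p),np.cos(a)*np.cos(p),-np.sin(p)],[np.cos(a),np.sin(a),0])
rows(np.array([.50,.20,.21]),R,open_=0)
E
```

```text
t 15.1 q [-0.186  0.748  0.352  1.958 -1.237  1.56   0.279] p [0.482  0.2475 0.1746] R [[0.72, 0.659, -0.219], [0.408, -0.147, 0.901], [0.561, -0.738, -0.375]]
10 rows end err 0.0001
[0,0.05,-0.03,-0.16,0.0,-0.0,-0.92],[0,0.06,-0.02,-0.17,0.0,-0.0,-0.92],[0,0.06,-0.02,-0.16,0.01,-0.0,-0.92],[0,0.06,-0.02,-0.17,0.0,-0.0,-0.93],[0,0.06,-0.0,-0.16,0.0,-0.0,-0.92],[0,0.06,-0.01,-0.16,0.01,-0.01,-0.92],[0,0.06,0.01,-0.17,-0.0,0.0,-0.92],[0,0.06,0.01,-0.16,-0.0,0.0,-0.92],[0,0.06,0.01,-0.17,0.0,0.0,-0.92],[0,0.06,0.02,-0.16,0.0,0.0,-0.93],
```

Return to upright and back off toward -y, so that the tray and the inside of the tumbler can be seen.

>>> carry_out --pt "0 0 0 -0.2 0 0 -0.92" --pt "0 0 0 -0.2 0 0 -0.92" --pt "0 0.05 0 -0.2 0 0 -0.92" --pt "0 0.05 0 -0.2 0 0 -0.92" --pt "0 0.05 0 -0.2 0 0 -0.92" --pt "0 0.05 0 -0.2 0 0 -0.92" --pt "0 0.05 0 -0.2 0 0 -0.92" --pt "0 0.05 0 -0.3 0 0 -0.92"

```text
clock: 15.9
position: [0.494, 0.2125, 0.1966]
ee_rot: [-1.398, -1.475, -0.744]
force: [1.1, -0.8, -1.6]
width: 0.659
gripper_force: 30.0
```

>>> carry_out --pt "0 0 0 -0.5 0 0 -0.92" --pt "0 0 0 -0.8 0 0 -0.92" --pt "0 -0.3 0 -0.8 0 0 0" --pt "0 -0.3 0 -0.8 0 0 0" --pt "0 -0.3 0 -0.8 0 0 0" --pt "0 -0.3 0 -0.8 0 0 0" --pt "0 -0.3 0 -0.8 0 0 0" --pt "0 -0.3 0 -0.8 0 0 0"

```text
clock: 16.7
position: [0.5314, 0.0567, 0.2114]
ee_rot: [-1.28, -1.612, -0.853]
force: [0.0, 0.7, -2.0]
width: 0.657
gripper_force: 30.0
```

```bash
python3 log.py; python3 - <<'E'
from h import *
d=grab('top');a=cv2.resize(d['pixels'][150:330,40:260],None,fx=3.3,fy=3.3,interpolation=cv2.INTER_CUBIC)
cv2.imwrite('pics/p2.png',a[:,:,::-1])
E
```

```text
t 16.7 q [ 0.148  0.79   0.314  1.672 -0.996  1.765  1.102] p [0.5314 0.0567 0.2114] R [[-0.079, 0.973, -0.218], [0.367, 0.232, 0.901], [0.927, -0.009, -0.375]]
```

View pics/p2.png

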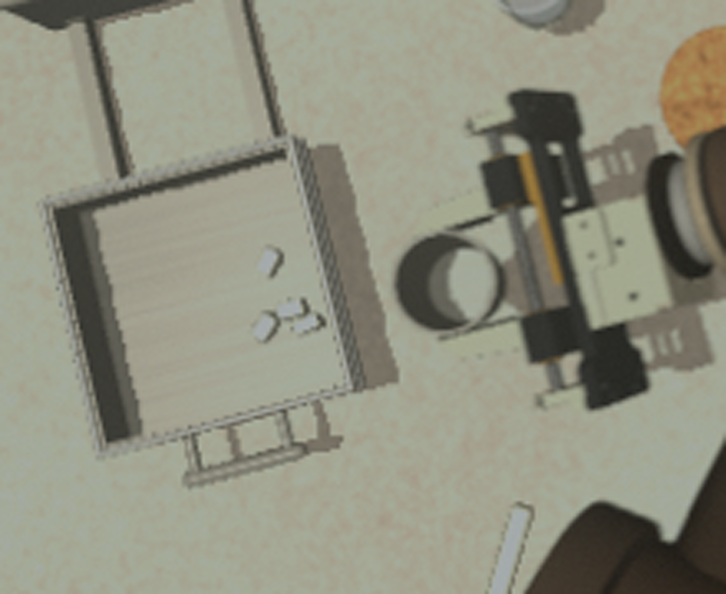

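All four tablets lie in the tray, at crop (270,262), (292,308), (265,326) and (308,322). The tumbler held at (449,282) is empty. Next I check for slip in the grip and plan the placing.

```bash
python3 - <<'E'
from kin import *
x,e=load_d(); print('fit',e); T=load('top')
Rg=Rt([0,.927,-.3735],[1,0,0]); 
o=Rg.inv().apply(np.array([.507,-.0586,0])-[.5078,-.0465,.0601]); print('tumbler in tool',o.round(4))
s=arm.observe();R=Ro.from_rotvec(s['ee_rot']);ax=R.apply(Rg.inv().apply([0,0,1])); B=s['position']+R.apply(o)
print('base',B.round(4),'axis',ax.round(3),'rim pred',(B+.095*ax).round(4))
u,v=40+(449+.5)/3.3-.5,150+(282.5)/3.3-.5; print('rim seen',atz(T,u,v,(B+.095*ax)[2]).round(4))
# rim plane by depth: points on ring
W=[]
for i in range(235):
    pass
uu,vv=np.meshgrid(np.arange(int(u)-24,int(u)+25),np.arange(int(v)-24,int(v)+25)); P=np.array([pt(T,a,b) for a,b in zip(uu.ravel(),vv.ravel())])
r=np.linalg.norm(P[:,:2]-(B+.095*ax)[:2],axis=1); m=(r<.036)&(P[:,2]>.22); print('rim pts',m.sum(), P[m,2].mean().round(4)); 
A=np.c_[P[m,:2]-P[m,:2].mean(0),np.ones(m.sum())];print('slopes',np.linalg.lstsq(A,P[m,2],rcond=None)[0].round(3))
q0=s['joints']
for az in(-20,-10,0,10):
    a=np.radians(az);c,sn=.927,.3735
    R=Rt([-np.sin(a)*c,np.cos(a)*c,-sn],[np.cos(a),np.sin(a),0]); zt=R.apply([0,0,1])
    q=q0
    for h in(.10,.006):
        tcp=np.array([.6725,-.1367,h])-R.apply(o); q,ea,eb=ik(tcp-.019*zt,R,q,x); print(az,h,q.round(2),round(ea,4),round(eb,3))
    q,ea,eb=ik(tcp-.139*zt,R,q,x); print('  back',q.round(2),round(ea,4),round(eb,3))
E
```

```text
fit 1.63939586372841e-06
tumbler in tool [-0.0603 -0.0008  0.0112]
base [0.5339 0.0406 0.1507] axis [0.008 0.006 1.   ] rim pred [0.5347 0.0412 0.2457]
rim seen [0.5332 0.043  0.2457]
rim pts 343 0.2373
slopes [-0.009 -0.043  0.237]
-20 0.1 [ 0.38  0.93  0.37  1.55 -1.32  1.65  0.97] 0.0 0.0
-20 0.006 [ 0.43  1.05  0.29  1.54 -1.32  1.57  1.07] 0.0 0.0
  back [ 0.55  1.04  0.35  1.42 -1.23  1.72  1.02] 0.0 0.0
-10 0.1 [ 0.39  0.99  0.35  1.39 -1.22  1.76  0.94] 0.0 0.0
-10 0.006 [ 0.4   1.11  0.34  1.38 -1.23  1.7   1.04] 0.0 0.0
  back [ 0.52  1.13  0.38  1.19 -1.18  1.86  0.96] 0.0 0.0
0 0.1 [ 0.38  1.05  0.34  1.21 -1.13  1.88  0.92] 0.0 0.0
0 0.006 [ 0.39  1.17  0.33  1.2  -1.14  1.81  1.01] 0.0 0.0
  back [ 0.52  1.23  0.35  0.93 -1.13  1.99  0.89] 0.0 0.0
10 0.1 [ 0.37  1.12  0.33  1.03 -1.06  2.    0.91] 0.0 0.0
10 0.006 [ 0.37  1.24  0.32  1.02 -1.06  1.93  1.  ] 0.0 0.0
  back [ 0.69  1.36 -0.37  0.57 -0.57  2.    0.59] 0.0 0.0
```

```bash
cat > pl.py <<'E'
from h import *
import sys
o=np.array([-.0603,-.0008,.0112]); a=np.radians(-10);c,sn=.927,.3735
R=Rt([-np.sin(a)*c,np.cos(a)*c,-sn],[np.cos(a),np.sin(a),0])
s=arm.observe(); Rn=Ro.from_rotvec(s['ee_rot']); print('base now',(s['position']+Rn.apply(o)).round(4),'ax',(Rn*R.inv()).apply([0,0,1]).round(4))
tcp=np.array([.672,-.1367,float(sys.argv[1])])-R.apply(o)
rows(tcp-.019*R.apply([0,0,1]),R,n=int(sys.argv[2]),open_=0)
E
python3 pl.py .08 16
```

```text
base now [0.5339 0.0405 0.1507] ax [0.0079 0.0064 0.9999]
16 rows end err 0.0001
[0,-0.35,0.25,-0.41,-0.24,0.0,0.09],[0,-0.36,0.26,-0.4,-0.23,0.01,0.09],[0,-0.35,0.27,-0.39,-0.24,0.0,0.09],[0,-0.34,0.29,-0.39,-0.24,0.01,0.09],[0,-0.35,0.29,-0.39,-0.23,-0.0,0.09],[0,-0.34,0.31,-0.37,-0.24,0.0,0.09],[0,-0.34,0.32,-0.37,-0.24,0.01,0.09],[0,-0.33,0.34,-0.37,-0.23,0.0,0.09],[0,-0.34,0.34,-0.35,-0.24,0.01,0.09],[0,-0.33,0.36,-0.35,-0.24,-0.0,0.09],[0,-0.32,0.36,-0.34,-0.23,0.0,0.09],[0,-0.33,0.38,-0.33,-0.24,0.01,0.09],[0,-0.32,0.39,-0.32,-0.24,0.0,0.09],[0,-0.31,0.4,-0.32,-0.23,0.0,0.09],[0,-0.32,0.41,-0.3,-0.24,0.01,0.09],[0,-0.31,0.42,-0.3,-0.24,0.0,0.09],
```

>>> carry_out --pt "0 -0.35 0.25 -0.4 -0.24 0 0.09" --pt "0 -0.35 0.25 -0.4 -0.24 0 0.09" --pt "0 -0.35 0.27 -0.4 -0.24 0 0.09" --pt "0 -0.35 0.29 -0.39 -0.24 0 0.09" --pt "0 -0.35 0.29 -0.39 -0.24 0 0.09" --pt "0 -0.35 0.3 -0.37 -0.24 0 0.09" --pt "0 -0.34 0.32 -0.37 -0.24 0 0.09" --pt "0 -0.34 0.34 -0.37 -0.24 0 0.09"

```text
clock: 17.55
position: [0.6032, -0.0307, 0.1759]
ee_rot: [-1.462, -1.503, -0.984]
force: [0.2, -0.5, -1.8]
width: 0.657
gripper_force: 30.0
```

>>> carry_out --pt "0 -0.34 0.34 -0.35 -0.24 0 0.09" --pt "0 -0.33 0.36 -0.35 -0.24 0 0.09" --pt "0 -0.32 0.36 -0.34 -0.24 0 0.09" --pt "0 -0.32 0.38 -0.33 -0.24 0 0.09" --pt "0 -0.32 0.39 -0.32 -0.23 0 0.09" --pt "0 -0.31 0.4 -0.32 -0.23 0 0.09" --pt "0 -0.31 0.41 -0.3 -0.23 0 0.09" --pt "0 -0.31 0.42 -0.3 -0.23 0 0.09"

```text
clock: 18.35
position: [0.6748, -0.1196, 0.1412]
ee_rot: [-1.636, -1.378, -1.105]
force: [0.7, -0.2, -2.1]
width: 0.654
gripper_force: 30.0
```

```bash
python3 log.py; python3 pl.py .014 6; python3 - <<'E'
from h import *
S=grab('side'); T=grab('top')
a=cv2.resize(S['pixels'][140:260,220:350],None,fx=3,fy=3,interpolation=cv2.INTER_CUBIC); b=cv2.resize(T['pixels'][120:240,200:330],None,fx=3,fy=3,interpolation=cv2.INTER_CUBIC)
cv2.imwrite('pics/pl.png',np.hstack([a,b])[:,:,::-1])
E
```

```text
t 18.35 q [ 0.373  1.008  0.363  1.399 -1.229  1.749  0.976] p [ 0.6748 -0.1196  0.1412] R [[0.062, 0.985, 0.16], [0.37, -0.172, 0.913], [0.927, 0.003, -0.375]]
base now [ 0.6721 -0.1315  0.0811] ax [-0.0024  0.0019  1.    ]
6 rows end err 0.0001
[0,-0.43,0.01,0.14,-0.0,0.0,0.01],[0,-0.42,0.0,0.13,-0.0,0.01,0.0],[0,-0.43,0.01,0.14,-0.0,-0.0,0.01],[0,-0.43,0.0,0.13,-0.01,0.0,0.0],[0,-0.43,0.01,0.14,0.0,0.0,0.01],[0,-0.42,0.01,0.13,0.0,0.01,0.0],
```

View pics/pl.png

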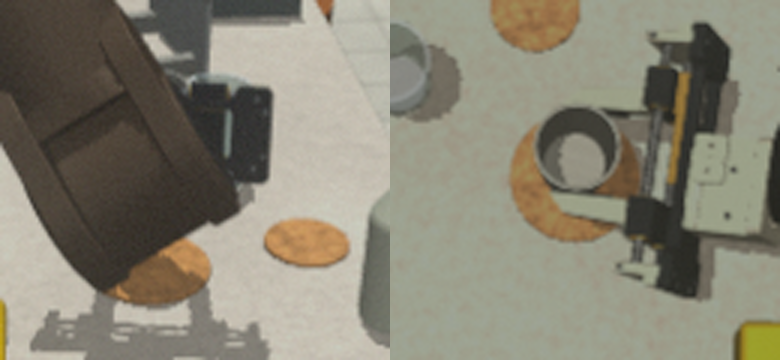

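The side half hides the tumbler behind the wrist. The top half shows the rim at (577,149) over the middle coaster, with the cup and glass clear. I lower it.

>>> carry_out --pt "0 -0.43 0.01 0.13 0 0 0" --pt "0 -0.43 0.01 0.13 0 0 0" --pt "0 -0.43 0.01 0.13 0 0 0.01" --pt "0 -0.43 0.01 0.13 0 0 0" --pt "0 -0.43 0.01 0.13 0 0 0.01" --pt "0 -0.42 0.01 0.13 0 0 0" --pt "0 0 0 0 0 0 0"

```text
clock: 19.15
position: [0.674, -0.1248, 0.0725]
ee_rot: [-1.636, -1.375, -1.101]
force: [-0.1, -0.2, -2.4]
width: 0.655
gripper_force: 30.0
```

```bash
python3 log.py; python3 pl.py .007 6; python3 - <<'E'
from h import *
T=grab('top'); z=.109
hs=cv2.cvtColor(T['pixels'],cv2.COLOR_RGB2GRAY); a=cv2.resize(T['pixels'][140:220,220:310],None,fx=7,fy=7,interpolation=cv2.INTER_CUBIC); cv2.imwrite('pics/pl2.png',a[:,:,::-1])
E
```

```text
t 19.15 q [ 0.389  1.105  0.347  1.38  -1.235  1.714  1.041] p [ 0.674  -0.1248  0.0725] R [[0.066, 0.985, 0.158], [0.369, -0.171, 0.914], [0.927, -0.002, -0.375]]
base now [ 0.671  -0.1366  0.0124] ax [1.9e-03 8.0e-04 1.0e+00]
6 rows end err 0.0001
[0,-0.03,0.01,0.01,-0.01,0.0,-0.0],[0,-0.04,0.0,0.02,-0.0,0.0,-0.0],[0,-0.03,0.01,0.01,-0.01,0.01,-0.0],[0,-0.03,0.0,0.01,-0.0,-0.0,-0.0],[0,-0.04,0.01,0.02,-0.01,-0.0,-0.0],[0,-0.03,0.01,0.01,-0.0,0.0,-0.01],
```

View pics/pl2.png

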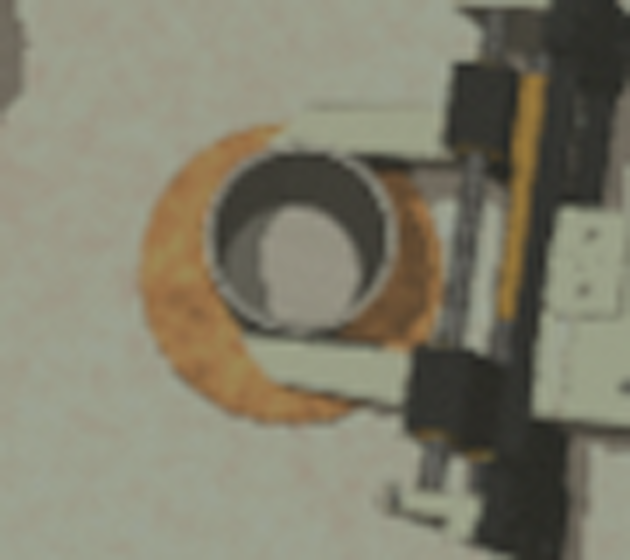

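The enlarged top crop shows the rim at (300,242) above the coaster centred at about (290,275); the offset is the parallax of the raised rim. The base is about 6 mm above the cork, so I lower it about 1 mm per row and watch the force.

>>> carry_out --pt "0 -0.05 0.04 0.02 0 0 0" --pt "0 -0.05 0 0.02 0 0 0" --pt "0 -0.05 0 0.02 0 0 0" --pt "0 -0.03 0 0.01 0 0 0"

```text
clock: 19.6
position: [0.6757, -0.1252, 0.07]
ee_rot: [-1.635, -1.378, -1.103]
force: [-0.1, -0.3, -1.5]
width: 0.658
gripper_force: 30.0
```

```bash
python3 pl.py .006 3; python3 -c "
from h import *
T=load('top');print(atz(T,220+300.5/7-.5,140+242.5/7-.5,.108).round(4))"
```

```text
base now [ 0.6729 -0.1372  0.0099] ax [-0.001   0.0018  1.    ]
3 rows end err 0.0001
[0,-0.05,-0.01,0.02,-0.01,0.01,0.01],[0,-0.04,-0.01,0.02,-0.01,0.0,0.01],[0,-0.05,-0.02,0.03,-0.0,0.01,0.0],
[ 0.6693 -0.1361  0.108 ]
```

>>> carry_out --pt "0 0 0 0 0 0 0" --pt "0 -0.03 0 0.01 0 0 0" --pt "0 -0.03 0 0.01 0 0 0" --pt "0 0 0 0 0 0 0"

```text
clock: 20.0
position: [0.6756, -0.1253, 0.0681]
ee_rot: [-1.635, -1.377, -1.103]
force: [-0.3, 0.2, -1.4]
width: 0.658
gripper_force: 30.0
```

```bash
python3 pl.py .006 3|head -1
```

```text
base now [ 0.6728 -0.1373  0.008 ] ax [-5.0e-04  1.6e-03  1.0e+00]
```

>>> carry_out --pt "0 -0.03 0 0.01 0 0 0" --pt "0 -0.03 0 0.01 0 0 0" --pt "0 0 0 0 0 0 0"

```text
clock: 20.3
position: [0.6756, -0.1254, 0.0665]
ee_rot: [-1.635, -1.377, -1.103]
force: [0.6, -0.3, -1.3]
width: 0.66
gripper_force: 30.0
```

```bash
python3 pl.py .006 3|head -1
```

```text
base now [ 0.6727 -0.1373  0.0064] ax [-4.0e-04  1.5e-03  1.0e+00]
```

Still hanging freely at about -1.3 N, so I continue in small steps until contact.

>>> carry_out --pt "0 -0.03 0 0.01 0 0 0" --pt "0 0 0 0 0 0 0"

```text
clock: 20.5
position: [0.6757, -0.1255, 0.0662]
ee_rot: [-1.635, -1.377, -1.104]
force: [-1.0, -1.0, 1.8]
width: 0.657
gripper_force: 29.9
```

>>> carry_out --pt "0 -0.03 0 0.01 0 0 0" --pt "0 0 0 0 0 0 0"

```text
clock: 20.7
position: [0.6757, -0.1255, 0.0662]
ee_rot: [-1.634, -1.377, -1.105]
force: [-1.5, -1.4, 4.8]
width: 0.659
gripper_force: 29.8
```

Contact: the height has stopped changing and the force reads +4.8 N. I release, then back straight out along the tool axis.

>>> carry_out --pt "0.7 0 0 0 0 0 0" --pt "0.75 0 0 0 0 0 0" --pt "0.85 0 0 0 0 0 0" --pt "1 0 0 0 0 0 0" --pt "1 0 0 0 0 0 0" --pt "1 0 0 0 0 0 0" --pt "1 0 0 0 0 0 0"

```text
clock: 21.4
position: [0.6756, -0.1255, 0.0651]
ee_rot: [-1.635, -1.377, -1.103]
force: [0.2, 0.2, -0.5]
width: 1.001
gripper_force: 0.0
```

```bash
python3 log.py; python3 - <<'E'
from h import *
T=grab('top'); P=[]
for v in range(140,215):
    for u in range(225,295):
        p=pt(T,u,v)
        if .092<p[2]<.112 and np.hypot(p[0]-.672,p[1]+.137)<.05: P.append(p)
P=np.array(P); print(len(P),P.mean(0).round(4),P.std(0).round(4))
E
```

```text
t 21.4 q [ 0.391  1.116  0.345  1.373 -1.237  1.709  1.047] p [ 0.6756 -0.1255  0.0651] R [[0.063, 0.985, 0.158], [0.37, -0.171, 0.913], [0.927, 0.001, -0.375]]
131 [ 0.6748 -0.1361  0.0992] [0.0214 0.0207 0.0029]
```

>>> carry_out --pt "1 0 0 -0.4 0 0 0" --pt "1 0 0 -0.7 0 0 0" --pt "1 0 0 -0.9 0 0 0" --pt "1 0 0 -0.9 0 0 0" --pt "1 0 0 -0.9 0 0 0" --pt "1 0 0 -0.9 0 0 0" --pt "1 0 0 -0.5 0 0 0" --pt "1 0 0 -0.2 0 0 0"

```text
clock: 22.25
position: [0.6536, -0.2515, 0.1161]
ee_rot: [-1.638, -1.377, -1.104]
force: [0.4, -0.3, -1.2]
width: 1.002
gripper_force: 0.0
```

>>> carry_out --pt "1 0 0 0 0 0 0" --pt "1 0 0 0 0 0 0" --pt "1 0 0 0 0 0 0"

```text
clock: 22.55
position: [0.6545, -0.2475, 0.1156]
ee_rot: [-1.633, -1.377, -1.103]
force: [-0.4, -0.2, 0.2]
width: 1.003
gripper_force: 0.0
```

```bash
python3 log.py; python3 - <<'E'
from h import *
T=grab('top'); P=np.array([pt(T,u,v) for v in range(140,215) for u in range(225,290)])
m=(P[:,2]>.09)&(P[:,2]<.115)&(np.hypot(P[:,0]-.672,P[:,1]+.137)<.05); Q=P[m]; c,r=cv2.minEnclosingCircle(Q[:,:2].astype('f4')); print('rim',m.sum(),np.round(c,4),round(r,4),Q[:,2].mean().round(4),np.linalg.lstsq(np.c_[Q[:,:2]-c,np.ones(len(Q))],Q[:,2],rcond=None)[0].round(3))
ex,ey=np.array([.971,.238]),np.array([-.238,.971])
hsv=T['pixels'].astype(int)
W=[]
for v in range(195,290):
    for u in range(50,155):
        p=pt(T,u,v); e=p[:2]-[.530,.2455]
        if abs(e@ex)<.08 and abs(e@ey)<.08 and p[2]>.034: W.append((u,v))
m=np.zeros(T['range_z'].shape,'u1'); 
for u,v in W: m[v,u]=1
N,l,st,c=cv2.connectedComponentsWithStats(m)
for i in range(1,N):
    if st[i,4]>8: print('tablet blob',st[i,4],c[i].round(1),pt(T,*c[i]).round(3))
print('cup',pt(T,335,246).round(4),'glass',pt(T,204,148).round(4))
E
```

```text
t 22.55 q [ 0.537  1.138  0.384  1.156 -1.178  1.888  0.953] p [ 0.6545 -0.2475  0.1156] R [[0.063, 0.986, 0.157], [0.369, -0.169, 0.914], [0.927, 0.001, -0.374]]
rim 136 [ 0.6724 -0.136 ] 0.0319 0.099 [-0.029 -0.013  0.099]
tablet blob 46 [120.8 228.4] [0.555 0.207 0.043]
tablet blob 132 [126.  246.2] [0.512 0.196 0.036]
cup [ 0.5    -0.3039  0.0699] glass [0.7539 0.0062 0.0054]
```

The tumbler stands upright at (0.672, -0.136), centred on the coaster. The tablets are in the tray, the cup and glass have not moved, and the gripper is clear. I hand the job in.

```bash
python3 -c "
from cell import arm
print(arm.sign_off())"
```

```text
the job is handed in; nothing more can be done
None
```

I handed the job in at about 22.6 s: by my last check all four tablets were in the caddy tray, the empty tumbler stood upright at the middle of the coaster, and the cup and glass had not moved; the hand-in gave no verdict.

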